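# Sort the mixed drinks and jar into the catering trays

### The job

Sort the four loose items on the packing table, a quarter-bottle of wine, a miniature spirit bottle, a small drinks can and a preserve jar, into the white two-bay trays: each belongs in the tray that already holds one of its kind. Stand each one upright in the middle of that tray's empty bay, setting it down gently rather than dropping it, and leave the mug and the roll of labels where they are.

Things in the scene. Friction and masses are not known exactly. Their poses are not given: they have to be found in the camera images.
- wine: loose quarter-bottle of wine, green glass with paper label and grey metal cap, upright on the table: 175 mm tall; body 50 mm diameter up to 98 mm, shoulder narrowing to 126 mm, then the cap, a cylinder 29 mm in diameter from 130 to 175 mm (the easy grip, from above). About 0.34 kg. Origin: centre of its underside, z up; round about z.
- mini: loose miniature spirit bottle, green glass with paper label and grey metal cap, upright: 108 mm tall, body 36 mm diameter up to 54 mm, shoulder to 70 mm, then the cap, a cylinder 24 mm in diameter from 74 to 108 mm (the easy grip, from above). About 0.12 kg. Origin: centre of its underside, z up; round about z.
- can: loose small drinks can, bare aluminium with a paper band, upright: 90 mm tall, 53 mm diameter between 6 and 82 mm, slightly necked above. About 0.17 kg. Origin: centre of its underside, z up; round about z.
- jar: loose squat preserve jar, amber glass with a flat brass-coloured metal lid of the same diameter, upright: 62 mm tall, 50 mm diameter. About 0.2 kg. Origin: centre of its underside, z up; round about z.
- tray_wine: white two-bay tray fixed to the table; one bay holds an example quarter-bottle of wine (fixed), the loose quarter-bottle of wine belongs in its empty bay. Tray 156 x 80 mm, walls and divider 4 mm thick, 18 mm high, floor 4 mm thick; bays 72 x 72 mm inside. Origin: centre of the EMPTY bay at table height (4 mm below its floor); x points along the tray to the example, 76 mm away; z up.
- tray_mini: white two-bay tray fixed to the table; one bay holds an example miniature spirit bottle (fixed), the loose miniature spirit bottle belongs in its empty bay. Tray 156 x 80 mm, walls and divider 4 mm thick, 18 mm high, floor 4 mm thick; bays 72 x 72 mm inside. Origin: centre of the EMPTY bay at table height (4 mm below its floor); x points along the tray to the example, 76 mm away; z up.
- tray_can: white two-bay tray fixed to the table; one bay holds an example small drinks can (fixed), the loose small drinks can belongs in its empty bay. Tray 156 x 80 mm, walls and divider 4 mm thick, 18 mm high, floor 4 mm thick; bays 72 x 72 mm inside. Origin: centre of the EMPTY bay at table height (4 mm below its floor); x points along the tray to the example, 76 mm away; z up.
- tray_jar: white two-bay tray fixed to the table; one bay holds an example preserve jar (fixed), the loose preserve jar belongs in its empty bay. Tray 156 x 80 mm, walls and divider 4 mm thick, 18 mm high, floor 4 mm thick; bays 72 x 72 mm inside. Origin: centre of the EMPTY bay at table height (4 mm below its floor); x points along the tray to the example, 76 mm away; z up.
- mug: white mug, loose, at the side of the table, 80 mm tall, 76 mm diameter, to be left alone. Origin: centre of its underside.
- label_roll: roll of paper labels lying flat among the drinks, loose, 48 mm diameter, 20 mm high, to be left alone. Origin: centre of its underside.

How it is judged:
By the outcome, as a careful person would: the job done as asked, in the order asked, and still so for the second after the job is handed in, with the robot touching nothing.
It also fails if it takes over 128 s, if anything falls off the work surface, if the arm or the gripper's body presses on something with over 40 N, if the wrist force passes 120 N, or if a joint passes its speed limit or range.

### The arm

A 6-joint arm with a two-finger parallel gripper is mounted at the origin on the work surface. World frame = base frame: x ahead of the robot, y to its left, z up, the work surface at z = 0. Lengths are in m, angles in rad, forces in N, time in s.
With the tool pointing down it reaches from about 0.4 to 0.925 m from the base axis. Payload 12.5 kg.
Tool frame: the origin (TCP) lies on the mounting face of the last link; the fingertips stand 190 mm ahead of it and the grasp point (between the pads) lies 171 mm ahead of it; z points along the fingers, y is the direction in which the jaws open and shut (so a half turn about z gives the same grasp; the last joint's range is limited). The gripper opens to 95 mm and grips with 3 to 60 N. Pads are 20 mm wide; open, the fingers measure 119 mm over their backs; the gripper's body (75 mm by 180 mm) begins 59 mm behind the grasp point.
Start: joints at [1.11, 0.491, 1.559, -0, 1.092, -0.106], TCP at [0.217, 0.586, 0.405] pointing down, gripper open.
Joint ranges: [-3.1, 3.1], [-0.84, 2.19], [0.05, 2.79], [-1.13, 4.28], [0.06, 2.93], [-2.69, 2.69]. Speed limits (rad/s): [2.22, 2.22, 2.79, 3.14, 3.14, 3.14].

### API

Orientations are given as a rotation vector (axis times angle).
In Python, from cell import bot gives the robot as it stands.
- The arm moves only by the tool drive_tool, never from a script. Its argument "commands" is a list of rows, each a list of 6 numbers: the shift along the tool's x, y, z in cm, then the turn, a rotation vector about the tool's x, y, z in degrees. A call has 1 to 20 rows; each row is the pose to reach, as a shift and turn from the pose commanded when the call began, along the tool's axes at that moment; what a row does not reach only later rows make up. A row lasts 1/10 s, in which the tool goes at most 50 mm and 8.59 degrees, less where a joint would pass 70% of its speed; a pose out of reach is approached as far as the arm can. A call with a gripper value outside its range is refused whole. "gripper" is the gripper's target within -1 to 1 (shut at 1, half-way at 0, fully open at -1), set as the call begins (left out, the last holds). The fingers move at their own pace and stop on an object; "newtons" is the grip in N (left out, the last holds). Time passes only in rows, so rows that repeat a pose let the fingers close. It gives the time, the measured TCP pose, the force and the opening at its end, in the units of the state.
- bot.get_state(): the state, without advancing time (a new reading comes with each control period).
- bot.camera(name): name is "scene" or "top" or "wrist"; returns a dict with "image" (420x560x3 uint8, red, green, blue), "intrinsics" (3x3 intrinsics, pixels), "dist" ([k1, k2, p1, p2, k3] as OpenCV has them; the pictures are not rectified), "rvec" (rotation vector, rad) and "tvec" (3), from world to camera coordinates, as OpenCV has them; the wrist camera has in their place "tool_from_camera" (4x4, takes a point from camera to tool coordinates, whose origin is the TCP and whose axes are the flange's). Camera axes: x right, y down, z forward; pixel columns grow to the right and rows downward; lengths in m; the calibration is good to about 2 mm. A picture is of the moment at which its call begins: read the wrist's pose just before it. There is no depth.
- bot.hand_in(): hands the job in, once; it reports no verdict.
The state is a dict: "t": time; "q": joint angles; "dq": joint speeds; "tau": joint torques, N m; "eef_pos": TCP position; "tcp_rot": TCP orientation; "force": force on the tool from outside, world axes, zero at the start; "ft_torque": the same for the moment, N m; "grip_width": opening from 0.0 (shut) to 1.0 (fully open).
Only numpy, scipy, OpenCV 4.12 (cv2) and the standard library are available. Lean on these libraries where they do the work, as an engineer would, in place of code of your own. Each camera call takes 0.05 s, during which the arm holds its last target.

## Working session

There is one attempt and no reset: what is moved stays moved. The work goes in short steps, Python scripts to look and compute and a tool call to move; the robot and the scene stay as the last step left them, time stands still between calls to the robot, and variables do not carry over. Pictures are saved under pics/ and viewed, and the job is handed in when it is done.

Besides the shell and the picture viewer there is one more tool, called after "Call:" by a JSON object that holds its "api" and its "payload". drive_tool: Moves the arm, as the interface text tells. Its arguments: {"type":"object","properties":{"commands":{"type":"array","items":{"type":"array","items":{"type":"number"}}},"gripper":{"type":"number"},"newtons":{"type":"number"}},"required":["commands"]}

```bash
ls; mkdir -p pics; python3 - <<'E'
from cell import bot
import cv2,numpy as np
s=bot.get_state();print(s)
for n in ["scene","top","wrist"]:
    c=bot.camera(n);cv2.imwrite(f"pics/{n}0.png",c["image"][:,:,::-1])
    print(n,{k:np.round(np.array(v),4).tolist() for k,v in c.items() if k!="image"})
E
```

```text
pics
{'t': 0.0, 'q': array([ 1.11039133e+00,  4.91570149e-01,  1.55949319e+00,  5.36088712e-05,
        1.09168431e+00, -1.05609815e-01]), 'dq': array([ 0.00036873,  0.00113216, -0.00082716, -0.00176532,  0.00152794,
       -0.0001345 ]), 'tau': array([-1.78026898e-03, -6.12633491e+01, -2.58178550e+01,  6.91634906e-02,
        4.82917868e-02, -1.07753444e-04]), 'eef_pos': array([0.21708568, 0.58604227, 0.40413998]), 'tcp_rot': array([-5.54365662e-01, -3.09191961e+00,  1.72102769e-03]), 'force': array([-0.19733276,  0.62363522, -0.92082926]), 'ft_torque': array([ 0.02375658,  0.01608938, -0.00857624]), 'grip_width': 1.0004499705373537}
scene {'intrinsics': [[455.355, 0.0, 277.3684], [0.0, 455.355, 203.9568], [0.0, 0.0, 1.0]], 'dist': [0.019, 0.0, 0.0, 0.0, 0.0], 'rvec': [2.2102, 0.6491, -0.2796], 'tvec': [-0.4953, -0.1256, 1.3482]}
top {'intrinsics': [[390.7199, 0.0, 281.8443], [0.0, 390.7199, 205.2282], [0.0, 0.0, 1.0]], 'dist': [0.0191, 0.0, 0.0, 0.0, 0.0], 'rvec': [2.1695, -2.1714, 0.1367], 'tvec': [0.0761, 0.5312, 1.1666]}
wrist {'intrinsics': [[290.0156, 0.0, 281.275], [0.0, 290.0156, 207.7477], [0.0, 0.0, 1.0]], 'dist': [-0.0594, 0.0, 0.0, 0.0, 0.0], 'tool_from_camera': [[-0.0006, -0.9689, -0.2476, 0.0692], [1.0, -0.0005, -0.0002, 0.0004], [0.0001, -0.2476, 0.9689, 0.0214], [0.0, 0.0, 0.0, 1.0]]}
```

View pics/scene0.png

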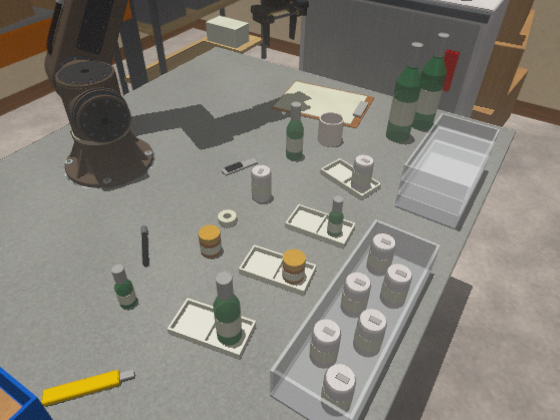

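View pics/top0.png

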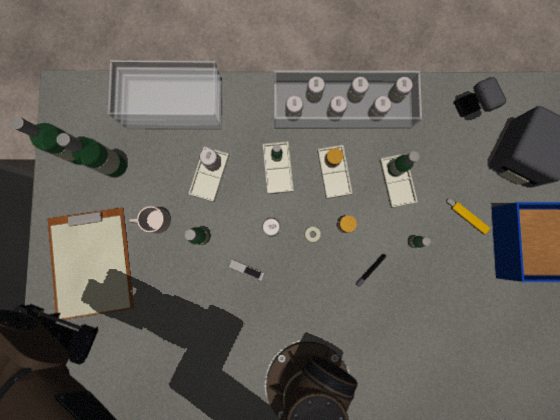

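View pics/wrist0.png

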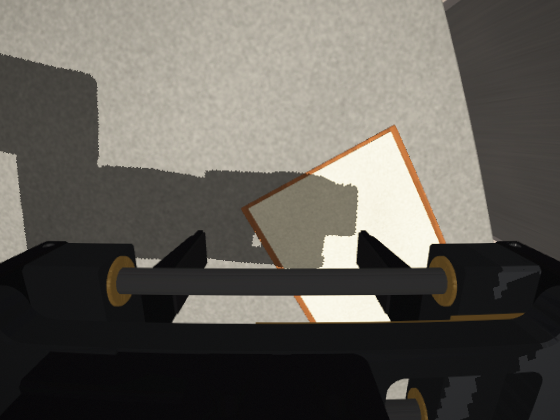

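The top view shows the loose wine near (196,236), can (271,227), roll (313,235), jar (348,224) and mini (418,241). The empty bays are at about (208,185) can, (279,180) mini, (339,182) jar and (400,190) wine. I'll enlarge it to measure more precisely.

```bash
python3 - <<'E'
import cv2
im=cv2.imread("pics/top0.png")
def crop(n,x,y,w,h,k):
    c=cv2.resize(im[y:y+h,x:x+w],None,fx=k,fy=k,interpolation=cv2.INTER_CUBIC)
    for i in range(0,w,10):
        cv2.line(c,(i*k,0),(i*k,6 if i%50 else 14),(0,0,255),1); 
        if i%20==0: cv2.putText(c,str(x+i),(i*k,24),0,.4,(0,0,255),1)
    for i in range(0,h,10):
        cv2.line(c,(0,i*k),(6,i*k),(0,0,255),1)
        if i%20==0: cv2.putText(c,str(y+i),(8,i*k+4),0,.4,(0,0,255),1)
    cv2.imwrite(f"pics/{n}.png",c)
crop("cA",180,130,130,120,6)
crop("cB",305,130,130,120,6)
E
```

```text
(no output)
```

View pics/cA.png

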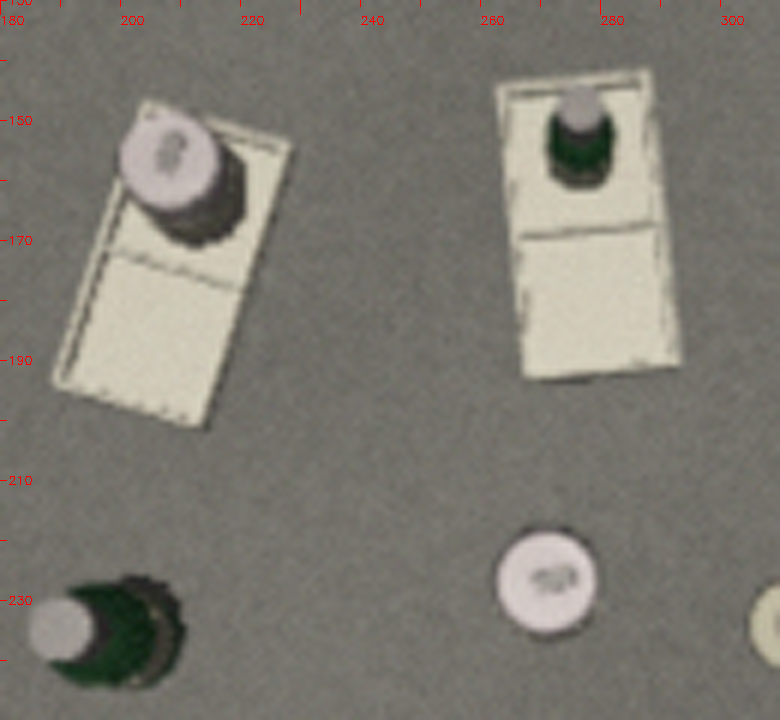

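View pics/cB.png

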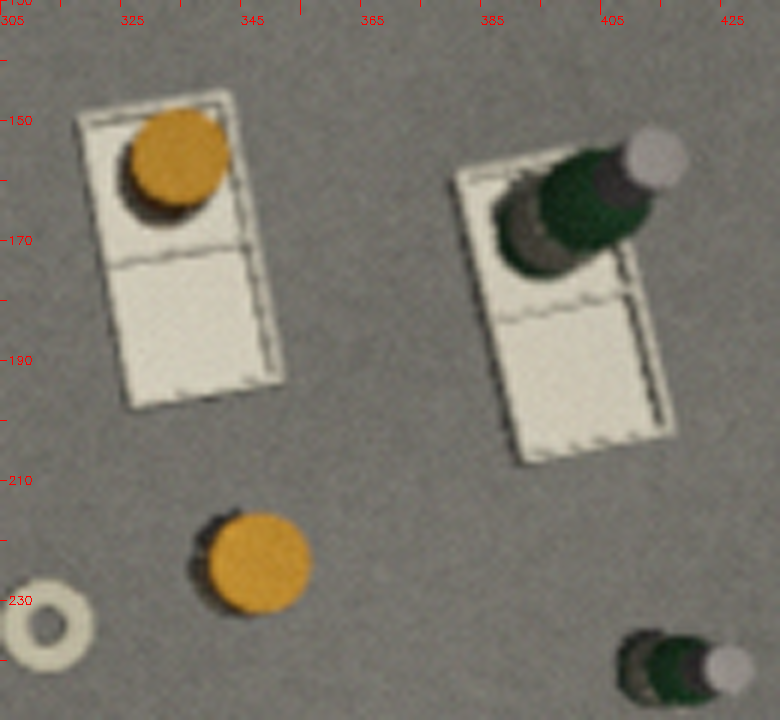

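```bash
cat > h.py <<'E'
import numpy as np,cv2
from scipy.optimize import least_squares
from scipy.spatial.transform import Rotation as R
def ray(c,uv):
    n=cv2.undistortPoints(np.array([[uv]],float),np.array(c["intrinsics"]),np.array(c["dist"]))[0,0]
    Rm=cv2.Rodrigues(np.array(c["rvec"],float))[0];t=np.array(c["tvec"],float)
    return -Rm.T@t, Rm.T@np.array([n[0],n[1],1])
def at(c,uv,z):
    o,d=ray(c,uv);return o+d*(z-o[2])/d[2]
def wristcal(c,s):
    T=np.array(c["tool_from_camera"]);Rt=R.from_rotvec(s["tcp_rot"]).as_matrix()
    Rc=Rt@T[:3,:3];p=Rt@T[:3,3]+s["eef_pos"]
    c["rvec"]=cv2.Rodrigues(Rc.T)[0].ravel();c["tvec"]=-Rc.T@p;return c
def proj(c,P):
    return cv2.projectPoints(np.array(P,float).reshape(-1,3),np.array(c["rvec"],float),np.array(c["tvec"],float),np.array(c["intrinsics"]),np.array(c["dist"]))[0][:,0]
def tool_delta(s,goal):
    "cm along tool axes from measured pose"
    return R.from_rotvec(s["tcp_rot"]).as_matrix().T@(np.array(goal)-s["eef_pos"])*100
E
python3 - <<'E'
from h import *
from cell import bot
c=bot.camera("top");sc=bot.camera("scene")
print("cam",ray(c,(0,0))[0],ray(sc,(0,0))[0])
f=lambda x,y,p:((p[0]+.5)/6-.5+x,(p[1]+.5)/6-.5+y)
A=lambda p:f(180,130,p);B=lambda p:f(305,130,p)
for n,p,z in [("wine",A((62,630)),.175),("can",A((546,582)),.09),("jar",B((260,563)),.062),("mini",B((729,669)),.108),("roll",B((47,625)),.02)]:
    P=at(c,p,z);print(n,P.round(4),np.hypot(*P[:2]).round(3),"scene px base/top",proj(sc,[[*P[:2],0],P]).round(1).tolist())
for n,ps in dict(can=[A(p) for p in[(145,98),(293,145),(206,428),(54,385)]],mini=[A(p) for p in [(497,85),(650,70),(682,365),(525,378)]],
  jar=[B(p) for p in [(78,115),(232,90),(285,381),(132,408)]],wine=[B(p) for p in [(457,172),None,(672,435),(521,463)] if p]).items():
    W=np.array([at(c,p,.018)[:2] for p in ps])
    L=np.array([[116,40],[116,-40],[-40,-40],[-40,40]])/1000.
    if len(ps)==3:L=L[[0,2,3]]
    g=lambda q:((L@np.array([[np.cos(q[2]),np.sin(q[2])],[-np.sin(q[2]),np.cos(q[2])]])+q[:2])-W).ravel()
    r=least_squares(g,[.5,0,0]);q=r.x
    print("tray",n,q.round(4),"res mm",(r.fun*1000).round(1),"r",np.hypot(*q[:2]).round(3),"example",(q[:2]+.076*np.array([np.cos(q[2]),np.sin(q[2])])).round(3), "scene px",proj(sc,[[*q[:2],.004]]).round(1).tolist())
E
```

```text
cam [0.39786839 0.09241148 1.21741069] [ 0.99944028 -0.66692222  0.79686954]
wine [0.4366 0.3215 0.175 ] 0.542 scene px base/top [[292.4, 156.0], [294.5, 104.1]]
can [0.4625 0.1091 0.09  ] 0.475 scene px base/top [[260.2, 196.9], [259.8, 170.2]]
jar [ 0.4733 -0.1198  0.062 ] 0.488 scene px base/top [[210.0, 250.5], [207.7, 231.8]]
mini [ 0.4201 -0.3321  0.108 ] 0.535 scene px base/top [[127.0, 302.1], [115.8, 268.4]]
roll [ 0.4444 -0.018   0.02  ] 0.445 scene px base/top [[226.4, 221.3], [225.9, 215.5]]
tray can [ 0.5955  0.3131 -0.283 ] res mm [-1.3 -0.5  1.2  0.   0.   1.   0.1 -0.5] r 0.673 example [0.668 0.292] scene px [[338.4, 173.8]]
tray mini [0.6154 0.0846 0.0981] res mm [ 0.  -0.4 -0.4  0.1  0.7  0.9 -0.3 -0.6] r 0.621 example [0.691 0.092] scene px [[304.8, 222.2]]
tray jar [ 0.6032 -0.0966  0.1644] res mm [-0.1 -1.  -0.5  1.1 -0.2  0.2  0.8 -0.4] r 0.611 example [ 0.678 -0.084] scene px [[260.8, 265.7]]
tray wine [ 0.5743 -0.2957  0.1842] res mm [ 0.1  0.  -0.  -0.1 -0.1  0. ] r 0.646 example [ 0.649 -0.282] scene px [[194.2, 322.3]]
```

```bash
python3 - <<'E'
from h import *
from cell import bot
c=bot.camera("scene");im=c["image"][:,:,::-1].copy()
K=5
def ov(n,box,arcs,recs):
    x,y,w,h=box
    o=cv2.resize(im[y:y+h,x:x+w],None,fx=K,fy=K,interpolation=cv2.INTER_CUBIC)
    T=lambda P:(((proj(c,P)-[x,y]+.5)*K-.5).round().astype(int)).reshape(-1,1,2)
    t=np.linspace(0,2*np.pi,60)
    for X,Y,z,r in arcs: cv2.polylines(o,[T(np.c_[X+r*np.cos(t),Y+r*np.sin(t),0*t+z])],1,(0,0,255),1)
    for X,Y,a in recs:
        for L,z in (([[116,40],[116,-40],[-40,-40],[-40,40]],.018),([[36,36],[36,-36],[-36,-36],[-36,36]],.004)):
            L=np.array(L)/1000;M=np.array([[np.cos(a),-np.sin(a)],[np.sin(a),np.cos(a)]])
            cv2.polylines(o,[T(np.c_[L@M.T+[X,Y],np.full(4,z)])],1,(255,0,255),1)
    cv2.imwrite(f"pics/{n}.png",o)
tr=[(.5955,.3131,-.283),(.6154,.0846,.0981),(.6032,-.0966,.1644),(.5743,-.2957,.1842)]
ar=[(.4366,.3215,.175,.0145),(.4366,.3215,0,.025),(.4625,.1091,.082,.0265),(.4625,.1091,.003,.0265),(.4733,-.1198,.062,.025),(.4733,-.1198,0,.025),(.4201,-.3321,.108,.012),(.4201,-.3321,0,.018)]
ov("s1",(240,90,150,115),ar,tr);ov("s2",(90,200,150,115),ar,tr);ov("s3",(150,190,160,115),ar,tr);ov("s4",(160,240,160,115),ar,tr)
E
```

```text
(no output)
```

View pics/s1.png

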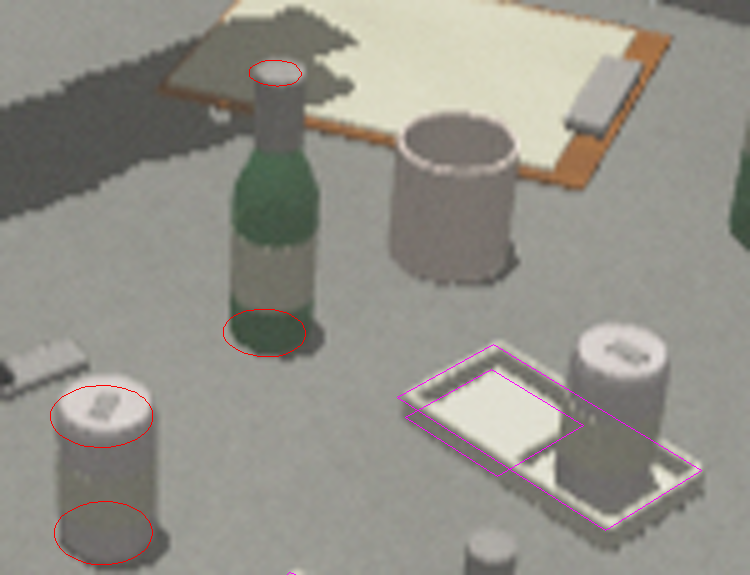

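View pics/s2.png

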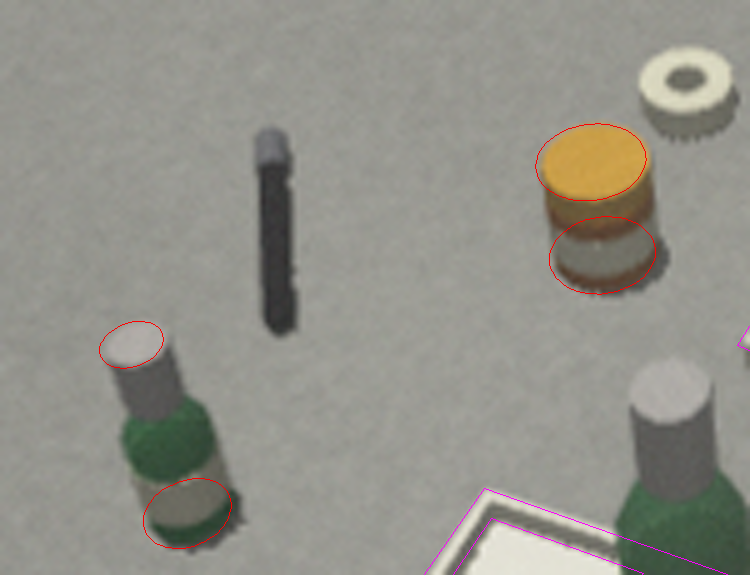

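View pics/s4.png

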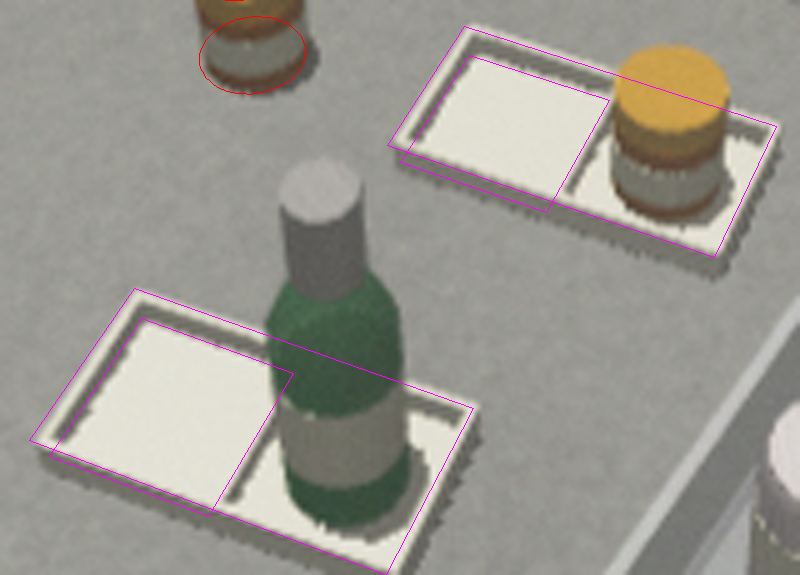

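Re-projecting into the scene camera agrees to 1–2 px for all items and trays. Now I'll turn the jaws to world y and go above the wine at a safe height.

Call:
{"api": "drive_tool", "payload": {"commands": [[-3,-1.7,0,0,0,-3],[-7,-4,0,0,0,-7],[-11,-6.3,0,0,0,-11],[-15,-8.6,0,0,0,-15],[-19,-11,0,0,0,-18],[-23,-13.3,0,0,0,-20.3],[-26,-15,0,0,0,-20.3],[-28.5,-16.4,0,0,0,-20.3],[-29.8,-17.2,0,0,0,-20.3],[-29.8,-17.2,0,0,0,-20.3],[-29.8,-17.2,0,0,0,-20.3],[-29.8,-17.2,0,0,0,-20.3]], "gripper": -1}}

```text
t: 1.5
eef_pos: [0.4361, 0.3222, 0.4047]
tcp_rot: [0.001, -3.141, -0.0]
force: [-0.3, 0.0, -0.2]
grip_width: 1.0
```

```bash
cat > look.py <<'E'
from h import *
from cell import bot
import sys
def look(name,pts=[]):
    s=bot.get_state();c=wristcal(bot.camera("wrist"),s)
    im=c["image"][:,:,::-1].copy()
    t=np.linspace(0,2*np.pi,60)
    for X,Y,z,r in pts: cv2.polylines(im,[proj(c,np.c_[X+r*np.cos(t),Y+r*np.sin(t),0*t+z]).round().astype(int).reshape(-1,1,2)],1,(0,0,255),1)
    cv2.imwrite(f"pics/{name}.png",im)
    M=R.from_rotvec(s["tcp_rot"]).as_matrix()
    print("t",round(s["t"],2),"tcp",s["eef_pos"].round(4),"x",M[:,0].round(3),"z",M[:,2].round(3),"F",s["force"].round(1),"q",s["q"].round(2),"w",round(s["grip_width"],3))
    return s,c
E
python3 - <<'E'
from look import *
look("w1",[(.4366,.3215,.175,.0145),(.4366,.3215,0,.025)])
E
```

```text
t 1.5 tcp [0.4361 0.3222 0.4047] x [-1.    -0.001  0.   ] z [-0.  0. -1.] F [-0.3  0.  -0.2] q [ 0.51  0.37  1.76  0.    1.01 -1.06] w 1.0
```

View pics/w1.png

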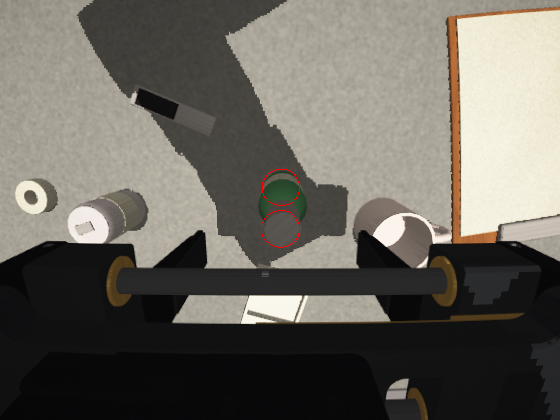

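The wrist view shows the cap at (281,230), right on the prediction, so I'll descend and grip.

Call:
{"api": "drive_tool", "payload": {"commands": [[0,0,1.5,0,0,0],[0,0,3.5,0,0,0],[0,0,5.5,0,0,0],[0,0,7,0,0,0],[0,0,8,0,0,0],[0,0,8.2,0,0,0],[0,0,8.2,0,0,0]]}}

```text
t: 2.25
eef_pos: [0.4367, 0.3216, 0.3229]
tcp_rot: [0.0, -3.142, -0.0]
force: [-0.8, -0.7, 0.2]
grip_width: 0.999
```

Call:
{"api": "drive_tool", "payload": {"commands": [[0,0,0,0,0,0],[0,0,0,0,0,0],[0,0,0,0,0,0],[0,0,0,0,0,0],[0,0,0,0,0,0],[0,0,0,0,0,0],[0,0,0,0,0,0],[0,0,0,0,0,0],[0,0,0,0,0,0],[0,0,0,0,0,0]], "gripper": 1, "newtons": 25}}

```text
t: 3.25
eef_pos: [0.4368, 0.3213, 0.3227]
tcp_rot: [-0.001, -3.141, -0.0]
force: [0.1, 0.6, 0.0]
grip_width: 0.302
```

Width 28.7 mm matches the cap. Lifting.

Call:
{"api": "drive_tool", "payload": {"commands": [[0,0,-0.2,0,0,0],[0,0,-0.6,0,0,0],[0,0,-1.2,0,0,0],[0,0,-2.2,0,0,0],[0,0,-3.4,0,0,0],[0,0,-4.8,0,0,0],[0,0,-6.2,0,0,0],[0,0,-7.6,0,0,0],[0,0,-9,0,0,0],[0,0,-10.4,0,0,0],[0,0,-11.6,0,0,0],[0,0,-12.5,0,0,0],[0,0,-13,0,0,0],[0,0,-13,0,0,0]]}}

```text
t: 4.65
eef_pos: [0.4367, 0.3212, 0.4533]
tcp_rot: [0.001, 3.141, 0.001]
force: [0.8, -0.0, -2.7]
grip_width: 0.302
```

Call:
{"api": "drive_tool", "payload": {"commands": [[-0.1,-0.5,0,0,0,0],[-0.3,-1.4,0,0,0,0],[-0.6,-2.7,0,0,0,0],[-1,-4.4,0,0,0,-0.5],[-1.4,-6.2,0,0,0,-1],[-1.8,-8,0,0,0,-1.5],[-2.2,-9.8,0,0,0,-2],[-2.6,-11.6,0,0,0,-2.5],[-3,-13.4,0,0,0,-3],[-3.4,-15.2,0,0,0,-3.5],[-3.8,-17,0,0,0,-4],[-4.2,-18.8,0,0,0,-4.5],[-4.6,-20.6,0,0,0,-5],[-5,-22.4,0,0,0,-5],[-5.4,-24.2,0,0,0,-5],[-5.8,-26,0,0,0,-5],[-6.2,-27.8,0,0,0,-5],[-6.6,-29.6,0,0,0,-5],[-7,-31.4,0,0,0,-5],[-7.4,-33.2,0,0,0,-5]]}}

```text
t: 6.65
eef_pos: [0.5104, -0.0125, 0.4525]
tcp_rot: [0.135, -3.138, -0.0]
force: [-0.6, -0.6, -2.9]
grip_width: 0.302
```

```bash
cat > to.py <<'E'
from look import *
X,Y,Z,yaw=map(float,sys.argv[2:6])
s,c=look(sys.argv[1])
M=R.from_rotvec(s["tcp_rot"]).as_matrix()
print("delta cm",tool_delta(s,[X,Y,Z]).round(2))
b=np.deg2rad(90+yaw); G=np.array([[-np.sin(b),np.cos(b),0],[np.cos(b),np.sin(b),0],[0,0,-1]]) 
G=np.c_[[-np.sin(b)*-1*-1,np.cos(b),0],[np.cos(b),np.sin(b),0],[0,0,-1]]
print(np.linalg.det(G).round(2),"turn deg",np.rad2deg(R.from_matrix(M.T@G).as_rotvec()).round(2))
E
sed -i '/^b=np/s/ G=.*//; s/^G=.*/y=np.array([np.cos(b),np.sin(b),0]);z=np.array([0,0,-1.]);G=np.c_[np.cross(y,z),y,z]/' to.py
python3 to.py w2 .5743 -.2957 .4527 10.55
```

```text
t 6.65 tcp [ 0.5104 -0.0125  0.4525] x [-0.996 -0.086  0.   ] z [-0. -0. -1.] F [-0.6 -0.6 -2.9] q [-0.15  0.28  1.77 -0.    1.09 -1.81] w 0.302
delta cm [-3.930e+00 -2.877e+01 -2.000e-02]
1.0 turn deg [ 0.   -0.02 -5.62]
```

Call:
{"api": "drive_tool", "payload": {"commands": [[-0.25,-1.8,0,0,0,-0.5],[-0.5,-3.6,0,0,0,-1],[-0.75,-5.4,0,0,0,-1.5],[-1,-7.2,0,0,0,-2],[-1.25,-9,0,0,0,-2.5],[-1.5,-10.8,0,0,0,-3],[-1.7,-12.6,0,0,0,-3.5],[-2,-14.4,0,0,0,-4],[-2.2,-16.2,0,0,0,-4.5],[-2.5,-18,0,0,0,-5],[-2.7,-19.8,0,0,0,-5.6],[-2.95,-21.6,0,0,0,-5.6],[-3.2,-23.4,0,0,0,-5.6],[-3.4,-25,0,0,0,-5.6],[-3.6,-26.4,0,0,0,-5.6],[-3.75,-27.5,0,0,0,-5.6],[-3.85,-28.3,0,0,0,-5.6],[-3.9,-28.8,0,0,0,-5.6],[-3.9,-28.8,0,0,0,-5.6],[-3.9,-28.8,0,0,0,-5.6]]}}

```text
t: 8.7
eef_pos: [0.5744, -0.294, 0.4527]
tcp_rot: [0.29, -3.128, -0.001]
force: [-0.0, 0.6, -4.0]
grip_width: 0.305
```

```bash
python3 to.py w3 .5743 -.2957 .327 10.55
```

```text
t 8.7 tcp [ 0.5744 -0.294   0.4527] x [-0.983 -0.184  0.   ] z [-0.  0. -1.] F [-0.   0.6 -4. ] q [-0.58  0.48  1.44  0.    1.22 -2.33] w 0.305
delta cm [ 0.04 -0.17 12.57]
1.0 turn deg [ 0.02 -0.    0.04]
```

View pics/w3.png

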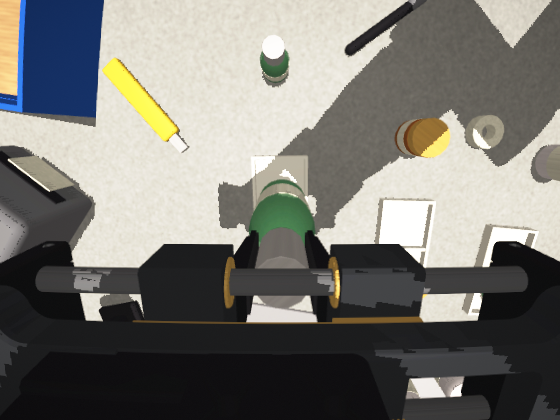

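The bottle hangs over the tray, whose near corners are at about (251,157) and (307,155). I'll check those against the model.

```bash
python3 - <<'E'
from look import *
s,c=look("w3b")
a=.1842;M=np.array([[np.cos(a),-np.sin(a)],[np.sin(a),np.cos(a)]])
for L in ([-.04,-.04],[-.04,.04],):
    p=M@L+[.5743,-.2957];print(proj(c,[[*p,.018],[*p,0]]).round(1).tolist())
im=cv2.imread("pics/w3b.png");cv2.imwrite("pics/w3c.png",cv2.resize(im[140:260,220:345],None,fx=5,fy=5,interpolation=cv2.INTER_CUBIC))
E
```

```text
t 8.75 tcp [ 0.5744 -0.2939  0.4527] x [-0.983 -0.184 -0.   ] z [-0.  0. -1.] F [ 1.   0.8 -2.9] q [-0.58  0.48  1.44  0.    1.22 -2.33] w 0.3
[[251.4, 154.8], [252.7, 153.9]]
[[308.2, 154.8], [307.1, 153.9]]
```

View pics/w3c.png

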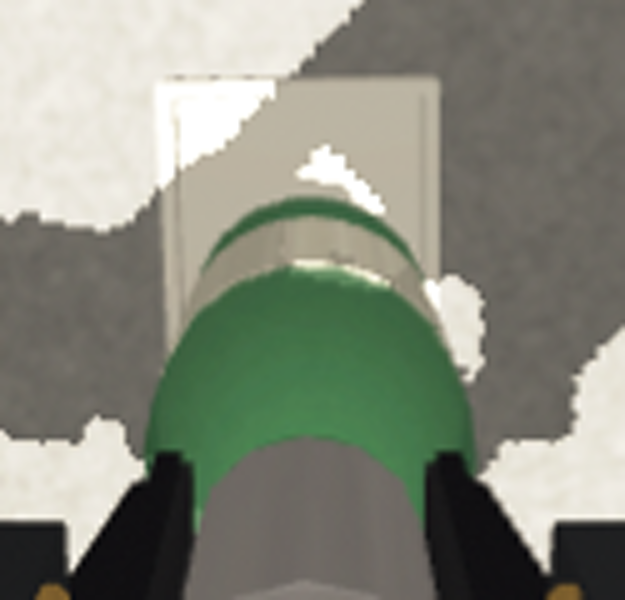

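The corners match within 0.5 px, so I'll lower the bottle.

Call:
{"api": "drive_tool", "payload": {"commands": [[0,-0.1,0.4,0,0,0],[0,-0.15,1.2,0,0,0],[0,-0.15,2.4,0,0,0],[0,-0.15,3.8,0,0,0],[0,-0.15,5.2,0,0,0],[0,-0.15,6.6,0,0,0],[0,-0.15,8,0,0,0],[0,-0.15,9.2,0,0,0],[0,-0.15,10.3,0,0,0],[0,-0.15,11.1,0,0,0],[0,-0.15,11.6,0,0,0],[0,-0.15,11.9,0,0,0],[0,-0.15,12.1,0,0,0],[0,-0.15,12.2,0,0,0],[0,-0.15,12.3,0,0,0],[0,-0.15,12.3,0,0,0]]}}

```text
t: 10.4
eef_pos: [0.5747, -0.2958, 0.3298]
tcp_rot: [-0.289, 3.128, -0.0]
force: [-0.5, 0.1, -3.5]
grip_width: 0.302
```

Call:
{"api": "drive_tool", "payload": {"commands": [[0,0,0.05,0,0,0],[0,0,0.1,0,0,0],[0,0,0.15,0,0,0],[0,0,0.2,0,0,0],[0,0,0.2,0,0,0]]}}

```text
t: 10.9
eef_pos: [0.5747, -0.2958, 0.3276]
tcp_rot: [0.289, -3.128, -0.0]
force: [-0.6, 0.1, -3.1]
grip_width: 0.302
```

Call:
{"api": "drive_tool", "payload": {"commands": [[0,0,0.05,0,0,0],[0,0,0.08,0,0,0],[0,0,0.1,0,0,0],[0,0,0.1,0,0,0]]}}

```text
t: 11.3
eef_pos: [0.5747, -0.2958, 0.3267]
tcp_rot: [-0.289, 3.128, 0.0]
force: [0.1, 0.3, -2.4]
grip_width: 0.303
```

Call:
{"api": "drive_tool", "payload": {"commands": [[0,0,0.04,0,0,0],[0,0,0.07,0,0,0],[0,0,0.1,0,0,0],[0,0,0.1,0,0,0]]}}

```text
t: 11.7
eef_pos: [0.5748, -0.2957, 0.3267]
tcp_rot: [-0.289, 3.127, -0.001]
force: [-0.9, 2.1, 6.3]
grip_width: 0.301
```

Contact: the force went from −2.4 to +6.3 N, so the bottle is standing on the tray floor. I'll open the gripper and retreat.

Call:
{"api": "drive_tool", "payload": {"commands": [[0,0,-0.05,0,0,0],[0,0,-0.05,0,0,0],[0,0,-0.05,0,0,0],[0,0,-0.05,0,0,0],[0,0,-0.05,0,0,0],[0,0,-0.05,0,0,0],[0,0,-0.05,0,0,0]], "gripper": -0.1}}

```text
t: 12.4
eef_pos: [0.5747, -0.2958, 0.3261]
tcp_rot: [0.289, -3.128, -0.0]
force: [0.1, 0.1, -0.5]
grip_width: 0.553
```

Call:
{"api": "drive_tool", "payload": {"commands": [[0,0,-0.5,0,0,0],[0,0,-1.5,0,0,0],[0,0,-3,0,0,0],[0,0,-5,0,0,0],[0,0,-7,0,0,0],[0,0,-8.5,0,0,0],[0,0,-9,0,0,0],[0,0,-9,0,0,0]]}}

```text
t: 13.2
eef_pos: [0.5746, -0.2957, 0.4172]
tcp_rot: [-0.289, 3.127, -0.001]
force: [0.7, -0.5, -0.3]
grip_width: 0.552
```

```bash
cat > tops.py <<'E'
from h import *
from cell import bot
import sys
c=bot.camera(sys.argv[2]);im=c["image"][:,:,::-1]
x,y,w,h=map(int,sys.argv[3:7]);k=int(min(800/w,600/h))
cv2.imwrite(f"pics/{sys.argv[1]}.png",cv2.resize(im[y:y+h,x:x+w],None,fx=k,fy=k,interpolation=cv2.INTER_CUBIC));print(k)
E
python3 tops.py t1 top 375 130 80 100
python3 to.py w4 .4201 -.3321 .41 0
```

```text
6
t 13.25 tcp [ 0.5746 -0.2957  0.4162] x [-0.983 -0.183 -0.   ] z [ 0. -0. -1.] F [-0.  -0.5  1. ] q [-0.58  0.51  1.49  0.    1.14 -2.33] w 0.549
delta cm [15.85 -0.74  0.62]
1.0 turn deg [-0.000e+00  1.000e-02  1.057e+01]
```

View pics/t1.png

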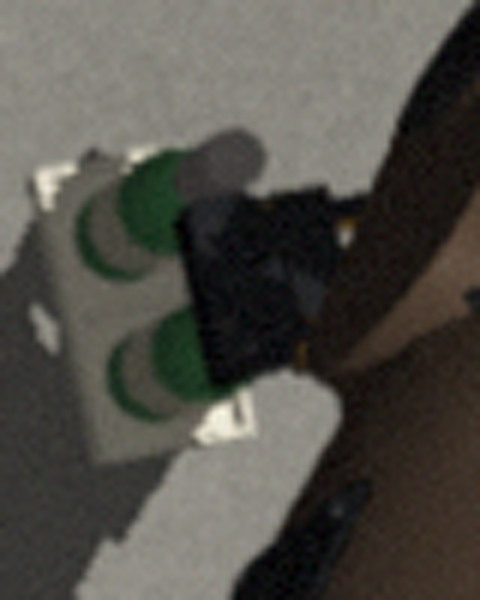

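View pics/w4.png

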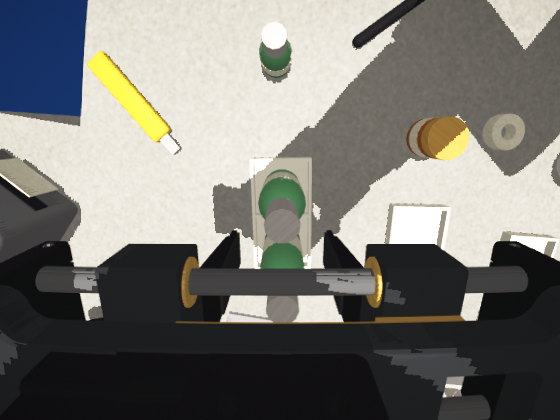

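The wine stands upright in its bay. Next I'll go above the mini.

Call:
{"api": "drive_tool", "payload": {"commands": [[1.5,-0.1,0,0,0,1],[4,-0.2,0,0,0,2.5],[7,-0.3,0.5,0,0,4.5],[10,-0.5,1.5,0,0,6.5],[13,-0.6,3,0,0,8.5],[15,-0.7,5,0,0,10],[15.9,-0.7,7,0,0,10.6],[15.9,-0.7,8.5,0,0,10.6],[15.9,-0.7,9,0,0,10.6],[15.9,-0.7,9,0,0,10.6],[15.9,-0.7,9,0,0,10.6]]}}

```text
t: 14.4
eef_pos: [0.4197, -0.3319, 0.3266]
tcp_rot: [0.001, 3.141, -0.0]
force: [0.0, 0.2, -0.7]
grip_width: 0.548
```

```bash
sed -i 's/^s,c=look(sys.argv\[1\])/s,c=look(sys.argv[1],eval(sys.argv[6]) if len(sys.argv)>6 else [])/' to.py; python3 to.py w5 .4201 -.3321 .265 0 "[(.4201,-.3321,.108,.012),(.4201,-.3321,0,.018)]"
```

```text
t 14.4 tcp [ 0.4197 -0.3319  0.3266] x [-1.     0.001 -0.   ] z [ 0. -0. -1.] F [ 0.   0.2 -0.7] q [-0.79  0.46  1.87  0.    0.81 -2.36] w 0.548
delta cm [-0.04 -0.02  6.16]
1.0 turn deg [-0.01  0.02 -0.03]
```

View pics/w5.png

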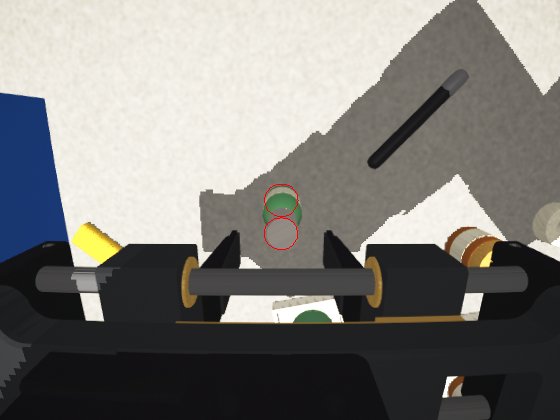

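The cap is centred between the jaws at (281,233). I'll descend and grip.

Call:
{"api": "drive_tool", "payload": {"commands": [[0,0,1,0,0,0],[0,0,2.5,0,0,0],[0,0,4,0,0,0],[0,0,5.2,0,0,0],[0,0,5.9,0,0,0],[0,0,6.2,0,0,0],[0,0,6.2,0,0,0]]}}

```text
t: 15.15
eef_pos: [0.4198, -0.3319, 0.264]
tcp_rot: [-0.001, -3.141, -0.0]
force: [-0.3, -1.4, 0.1]
grip_width: 0.552
```

Call:
{"api": "drive_tool", "payload": {"commands": [[0,0,0,0,0,0],[0,0,0,0,0,0],[0,0,0,0,0,0],[0,0,0,0,0,0],[0,0,0,0,0,0],[0,0,0,0,0,0],[0,0,0,0,0,0],[0,0,0,0,0,0]], "gripper": 1, "newtons": 20}}

```text
t: 15.95
eef_pos: [0.4198, -0.3318, 0.2644]
tcp_rot: [0.001, 3.141, -0.0]
force: [-0.1, -0.1, 4.1]
grip_width: 0.253
```

Call:
{"api": "drive_tool", "payload": {"commands": [[0,0,-0.2,0,0,0],[0,0,-0.6,0,0,0],[0,0,-1.4,0,0,0],[0,0,-2.6,0,0,0],[0,0,-4.2,0,0,0],[0,0,-6,0,0,0],[0,0,-8,0,0,0],[0,0,-10,0,0,0],[0,0,-12,0,0,0],[0,0,-13.6,0,0,0],[0,0,-15,0,0,0],[0,0,-15.7,0,0,0],[0,0,-16,0,0,0],[0,0,-16,0,0,0]]}}

```text
t: 17.35
eef_pos: [0.4196, -0.3317, 0.4244]
tcp_rot: [0.001, 3.141, -0.0]
force: [-0.1, -0.4, -1.6]
grip_width: 0.244
```

Call:
{"api": "drive_tool", "payload": {"commands": [[-0.3,0.6,0,0,0,0],[-0.8,1.6,0,0,0,-0.5],[-1.4,3,0,0,0,-1],[-2.4,5,0,0,0,-1.5],[-3.5,7.5,0,0,0,-2],[-4.7,10,0,0,0,-2.5],[-5.9,12.5,0,0,0,-3],[-7.1,15,0,0,0,-3.5],[-8.2,17.5,0,0,0,-4],[-9.4,20,0,0,0,-4.5],[-10.6,22.5,0,0,0,-5],[-11.8,25,0,0,0,-5.6],[-12.9,27.5,0,0,0,-5.6],[-14.1,30,0,0,0,-5.6],[-15.3,32.5,0,0,0,-5.6],[-16.5,35,0,0,0,-5.6],[-17.6,37.5,0,0,0,-5.6],[-18.5,39.4,0,0,0,-5.6],[-19.2,40.8,0,0,0,-5.6],[-19.6,41.7,0,0,0,-5.6]]}}

```text
t: 19.35
eef_pos: [0.6161, 0.0868, 0.4239]
tcp_rot: [0.155, -3.137, -0.0]
force: [-0.1, 0.6, -0.9]
grip_width: 0.246
```

Call:
{"api": "drive_tool", "payload": {"commands": [[0,0,0,0,0,0],[0,0,0,0,0,0],[0,0,0,0,0,0]]}}

```text
t: 19.65
eef_pos: [0.6157, 0.0844, 0.4243]
tcp_rot: [0.152, -3.138, 0.0]
force: [0.2, -1.1, -1.0]
grip_width: 0.247
```

```bash
cat > tray.py <<'E'
# tray.py name  X Y yaw(rad) Zgoal : overlay tray model on wrist picture, move needed
from look import *
X,Y,a,Z=map(float,sys.argv[2:6])
s,c=look(sys.argv[1]);im=cv2.imread(f"pics/{sys.argv[1]}.png")
M=np.array([[np.cos(a),-np.sin(a)],[np.sin(a),np.cos(a)]])
L=np.array([[116,40],[116,-40],[-40,-40],[-40,40]])/1000
k=4;u,v,w,h=180,120,200,150
im=cv2.resize(im[v:v+h,u:u+w],None,fx=k,fy=k,interpolation=cv2.INTER_CUBIC)
P=((proj(c,np.c_[L@M.T+[X,Y],np.full(4,.018)])-[u,v]+.5)*k-.5).round().astype(int)
cv2.polylines(im,[P.reshape(-1,1,2)],1,(255,0,255),1);cv2.imwrite(f"pics/{sys.argv[1]}.png",im)
y=np.array([-np.sin(a),np.cos(a),0]);z=np.array([0,0,-1.]);G=np.c_[np.cross(y,z),y,z]
Mt=R.from_rotvec(s["tcp_rot"]).as_matrix()
print("delta cm",tool_delta(s,[X,Y,Z]).round(2),"turn",np.rad2deg(R.from_matrix(Mt.T@G).as_rotvec()).round(2))
E
python3 tray.py w6 .6154 .0846 .0981 .268
```

```text
t 19.65 tcp [0.6157 0.0844 0.4243] x [-0.995 -0.096  0.   ] z [-0. -0. -1.] F [ 0.2 -1.1 -1. ] q [ 0.03  0.47  1.54 -0.    1.13 -1.64] w 0.247
delta cm [ 0.02  0.02 15.63] turn [-0.   -0.   -0.09]
```

View pics/w6.png

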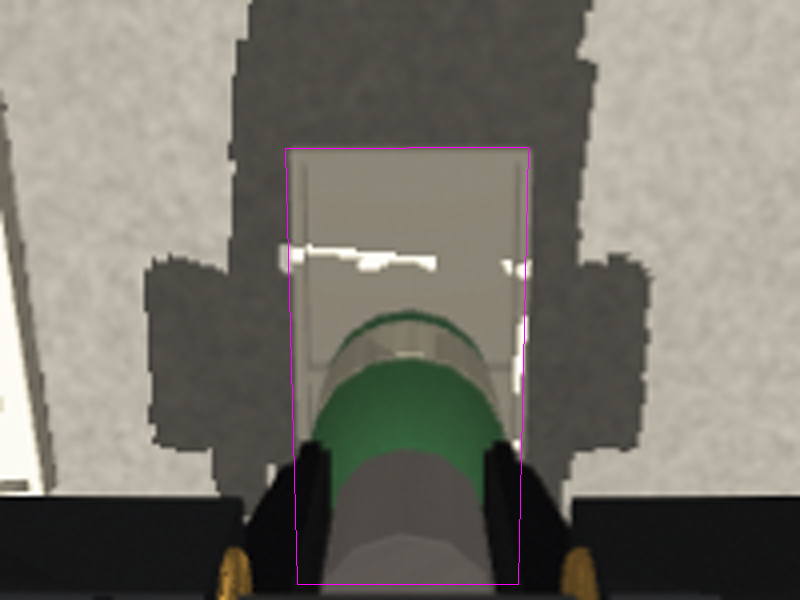

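The tray outline matches to under 1 px. Lowering the mini.

Call:
{"api": "drive_tool", "payload": {"commands": [[0,0,0.4,0,0,0],[0,0,1.2,0,0,0],[0,0,2.4,0,0,0],[0,0,4,0,0,0],[0,0,5.8,0,0,0],[0,0,7.6,0,0,0],[0,0,9.4,0,0,0],[0,0,11,0,0,0],[0,0,12.5,0,0,0],[0,0,13.6,0,0,0],[0,0,14.4,0,0,0],[0,0,14.8,0,0,0],[0,0,15,0,0,0],[0,0,15.15,0,0,0],[0,0,15.25,0,0,0],[0,0,15.3,0,0,0],[0,0,15.3,0,0,0]]}}

```text
t: 21.4
eef_pos: [0.6159, 0.0851, 0.2714]
tcp_rot: [-0.153, 3.137, 0.0]
force: [0.6, 0.7, -2.0]
grip_width: 0.249
```

Call:
{"api": "drive_tool", "payload": {"commands": [[0,0,0.05,0,0,0],[0,0,0.1,0,0,0],[0,0,0.15,0,0,0],[0,0,0.2,0,0,0],[0,0,0.25,0,0,0],[0,0,0.25,0,0,0]]}}

```text
t: 22.0
eef_pos: [0.6159, 0.0851, 0.2687]
tcp_rot: [0.153, -3.138, -0.0]
force: [-1.0, -0.8, -1.5]
grip_width: 0.248
```

Call:
{"api": "drive_tool", "payload": {"commands": [[0,0,0.05,0,0,0],[0,0,0.1,0,0,0],[0,0,0.1,0,0,0],[0,0,0.1,0,0,0]]}}

```text
t: 22.4
eef_pos: [0.616, 0.0851, 0.2684]
tcp_rot: [-0.153, 3.137, 0.0]
force: [-0.8, -0.6, 5.1]
grip_width: 0.249
```

Contact at +5 N, at the expected height. Releasing.

Call:
{"api": "drive_tool", "payload": {"commands": [[0,0,-0.05,0,0,0],[0,0,-0.05,0,0,0],[0,0,-0.05,0,0,0],[0,0,-0.05,0,0,0],[0,0,-0.05,0,0,0],[0,0,-0.05,0,0,0],[0,0,-0.05,0,0,0]], "gripper": -0.1}}

```text
t: 23.1
eef_pos: [0.6159, 0.0851, 0.2682]
tcp_rot: [-0.153, 3.138, 0.0]
force: [-0.4, 0.6, 0.5]
grip_width: 0.551
```

Call:
{"api": "drive_tool", "payload": {"commands": [[0,0,-0.5,0,0,0],[0,0,-1.5,0,0,0],[0,0,-3,0,0,0],[0,0,-5,0,0,0],[0,0,-7,0,0,0],[0,0,-8.5,0,0,0],[0,0,-9,0,0,0],[0,0,-9,0,0,0]]}}

```text
t: 23.9
eef_pos: [0.6158, 0.0851, 0.3592]
tcp_rot: [-0.153, 3.136, 0.0]
force: [0.5, 0.4, 0.3]
grip_width: 0.551
```

```bash
python3 to.py w7 .4625 .1091 .30 0
```

```text
t 23.9 tcp [0.6158 0.0851 0.3592] x [-0.995 -0.097 -0.002] z [ 0.002  0.    -1.   ] F [0.5 0.4 0.3] q [ 0.03  0.53  1.62  0.    0.99 -1.64] w 0.551
delta cm [15.03  3.88  5.9 ]
1.0 turn deg [0.   0.09 5.57]
```

View pics/w7.png

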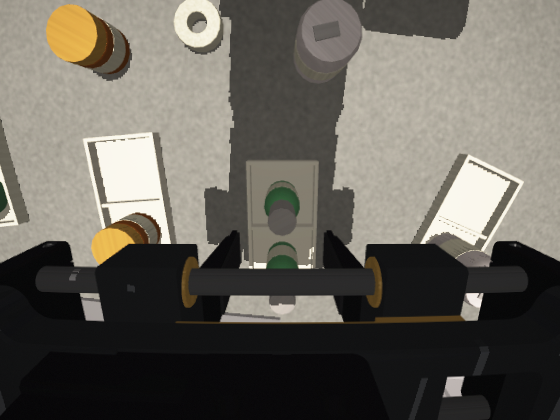

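The mini stands upright in its bay. Next, the can.

Call:
{"api": "drive_tool", "payload": {"commands": [[1.5,0.4,0,0,0,0.5],[4,1,0,0,0,1.5],[7,1.8,0.5,0,0,2.5],[10,2.6,1.5,0,0,4],[13,3.4,3,0,0,5],[14.5,3.8,4.5,0,0,5.6],[15,3.9,5.2,0,0,5.6],[15,3.9,5.5,0,0,5.6],[15,3.9,5.5,0,0,5.6],[15,3.9,5.5,0,0,5.6]], "gripper": -1}}

```text
t: 24.95
eef_pos: [0.4637, 0.1092, 0.3034]
tcp_rot: [0.001, 3.141, 0.0]
force: [-1.0, -0.1, 0.1]
grip_width: 1.0
```

```bash
python3 to.py w8 .4625 .1091 .226 0 "[(.4625,.1091,.082,.0265),(.4625,.1091,0.006,.0265)]"
```

```text
t 24.95 tcp [0.4637 0.1092 0.3034] x [-1.     0.001 -0.001] z [ 0.001  0.    -1.   ] F [-1.  -0.1  0.1] q [ 0.09  0.43  2.02  0.    0.69 -1.48] w 1.0
delta cm [ 0.13 -0.01  7.74]
1.0 turn deg [ 0.01  0.04 -0.04]
```

View pics/w8.png

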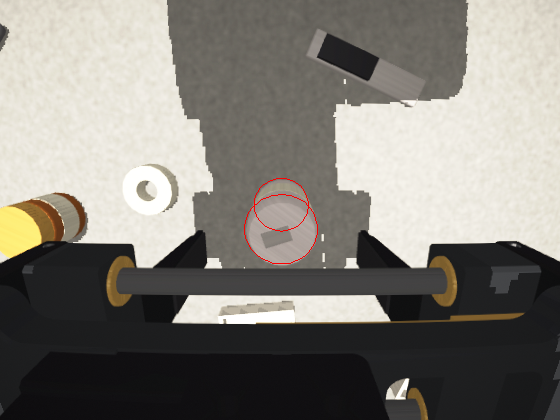

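The can is centred at (281,230), matching the prediction. I'll descend and grip gently.

Call:
{"api": "drive_tool", "payload": {"commands": [[0.1,0,1,0,0,0],[0.1,0,2.5,0,0,0],[0.1,0,4.2,0,0,0],[0.1,0,5.8,0,0,0],[0.1,0,7,0,0,0],[0.1,0,7.5,0,0,0],[0.1,0,7.7,0,0,0],[0.1,0,7.7,0,0,0]]}}

```text
t: 25.8
eef_pos: [0.4619, 0.1093, 0.2262]
tcp_rot: [0.001, 3.142, 0.0]
force: [-0.1, -1.3, -0.1]
grip_width: 0.999
```

Call:
{"api": "drive_tool", "payload": {"commands": [[0,0,0,0,0,0],[0,0,0,0,0,0],[0,0,0,0,0,0],[0,0,0,0,0,0],[0,0,0,0,0,0],[0,0,0,0,0,0],[0,0,0,0,0,0],[0,0,0,0,0,0]], "gripper": 1, "newtons": 18}}

```text
t: 26.6
eef_pos: [0.4619, 0.1093, 0.2263]
tcp_rot: [0.001, 3.141, 0.0]
force: [-0.4, -0.0, 1.4]
grip_width: 0.557
```

Call:
{"api": "drive_tool", "payload": {"commands": [[0,0,-0.2,0,0,0],[0,0,-0.6,0,0,0],[0,0,-1.4,0,0,0],[0,0,-2.6,0,0,0],[0,0,-4.2,0,0,0],[0,0,-6,0,0,0],[0,0,-7.8,0,0,0],[0,0,-9.4,0,0,0],[0,0,-10.8,0,0,0],[0,0,-11.7,0,0,0],[0,0,-12,0,0,0],[0,0,-12,0,0,0]]}}

```text
t: 27.8
eef_pos: [0.4617, 0.1093, 0.3464]
tcp_rot: [0.001, 3.141, 0.0]
force: [0.1, 0.2, -0.6]
grip_width: 0.552
```

Call:
{"api": "drive_tool", "payload": {"commands": [[-0.2,0.4,0,0,0,0.5],[-0.7,1.1,0,0,0,1],[-1.4,2.2,0,0,0,2],[-2.4,3.7,0,0,0,3],[-3.5,5.3,0,0,0,4.5],[-4.6,7,0,0,0,6],[-5.7,8.7,0,0,0,7.5],[-6.8,10.4,0,0,0,9],[-7.9,12.1,0,0,0,10.5],[-9,13.8,0,0,0,12],[-10.2,15.5,0,0,0,13.5],[-11.3,17.2,0,0,0,14.5],[-12.2,18.6,0,0,0,15.4],[-12.9,19.7,0,0,0,16],[-13.3,20.3,0,0,0,16.2],[-13.4,20.4,0,0,0,16.2],[-13.4,20.4,0,0,0,16.2],[-13.4,20.4,0,0,0,16.2]]}}

```text
t: 29.6
eef_pos: [0.5957, 0.3129, 0.3462]
tcp_rot: [-0.444, -3.11, 0.0]
force: [-0.3, -0.4, -1.3]
grip_width: 0.554
```

```bash
python3 tray.py w9 .5955 .3131 -.283 .2303
```

```text
t 29.6 tcp [0.5957 0.3129 0.3462] x [-0.96  0.28  0.  ] z [-0. -0. -1.] F [-0.3 -0.4 -1.3] q [ 0.39  0.62  1.49  0.    1.03 -0.9 ] w 0.554
delta cm [2.000e-02 1.000e-02 1.159e+01] turn [-0.01 -0.02 -0.02]
```

View pics/w9.png

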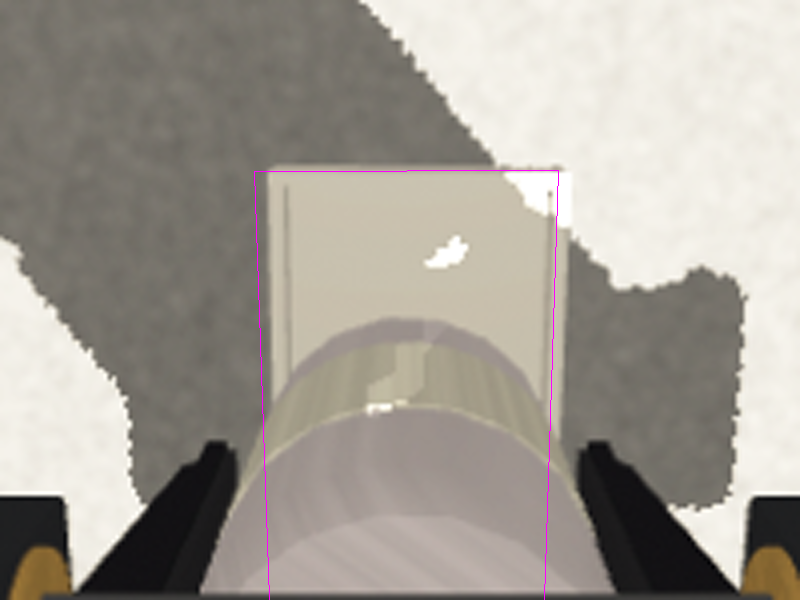

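The tray sits about 12 zoomed px right of the model, and 302 px is 80 mm, so roughly 3 mm towards tool +y. It is also 1 mm towards tool +x. I'll correct by +0.3 / +0.1 cm while lowering.

Call:
{"api": "drive_tool", "payload": {"commands": [[0.05,0.1,0.4,0,0,0],[0.1,0.2,1.2,0,0,0],[0.1,0.3,2.4,0,0,0],[0.1,0.3,3.9,0,0,0],[0.1,0.3,5.4,0,0,0],[0.1,0.3,6.9,0,0,0],[0.1,0.3,8.3,0,0,0],[0.1,0.3,9.4,0,0,0],[0.1,0.3,10.2,0,0,0],[0.1,0.3,10.7,0,0,0],[0.1,0.3,11,0,0,0],[0.1,0.3,11.15,0,0,0],[0.1,0.3,11.25,0,0,0],[0.1,0.3,11.25,0,0,0]]}}

```text
t: 31.05
eef_pos: [0.5958, 0.3165, 0.234]
tcp_rot: [0.443, 3.11, 0.0]
force: [-0.7, 0.2, -1.6]
grip_width: 0.555
```

Call:
{"api": "drive_tool", "payload": {"commands": [[0,0,0.05,0,0,0],[0,0,0.1,0,0,0],[0,0,0.15,0,0,0],[0,0,0.2,0,0,0],[0,0,0.25,0,0,0],[0,0,0.25,0,0,0]]}}

```text
t: 31.65
eef_pos: [0.5958, 0.3164, 0.2311]
tcp_rot: [-0.443, -3.11, -0.0]
force: [0.0, 0.2, -1.9]
grip_width: 0.558
```

Call:
{"api": "drive_tool", "payload": {"commands": [[0,0,0.05,0,0,0],[0,0,0.08,0,0,0],[0,0,0.1,0,0,0],[0,0,0.1,0,0,0]]}}

```text
t: 32.05
eef_pos: [0.5958, 0.3164, 0.2304]
tcp_rot: [0.443, 3.11, 0.0]
force: [-0.6, 0.1, -0.5]
grip_width: 0.556
```

Call:
{"api": "drive_tool", "payload": {"commands": [[0,0,0.05,0,0,0],[0,0,0.08,0,0,0],[0,0,0.08,0,0,0]]}}

```text
t: 32.35
eef_pos: [0.5958, 0.3164, 0.2303]
tcp_rot: [0.443, 3.11, 0.0]
force: [-3.1, -1.5, 7.7]
grip_width: 0.556
```

Contact at +7.7 N. Releasing.

Call:
{"api": "drive_tool", "payload": {"commands": [[0,0,-0.05,0,0,0],[0,0,-0.05,0,0,0],[0,0,-0.05,0,0,0],[0,0,-0.05,0,0,0],[0,0,-0.05,0,0,0],[0,0,-0.05,0,0,0],[0,0,-0.05,0,0,0]], "gripper": -0.7}}

```text
t: 33.05
eef_pos: [0.5958, 0.3164, 0.2299]
tcp_rot: [0.443, 3.11, 0.0]
force: [-0.1, -0.3, -0.5]
grip_width: 0.848
```

Call:
{"api": "drive_tool", "payload": {"commands": [[0,0,-0.5,0,0,0],[0,0,-1.5,0,0,0],[0,0,-3,0,0,0],[0,0,-5,0,0,0],[0,0,-7,0,0,0],[0,0,-9,0,0,0],[0,0,-11,0,0,0],[0,0,-12.5,0,0,0],[0,0,-13,0,0,0],[0,0,-13,0,0,0]]}}

```text
t: 34.05
eef_pos: [0.5957, 0.3164, 0.3608]
tcp_rot: [0.443, 3.109, 0.001]
force: [-0.0, -0.8, -0.2]
grip_width: 0.851
```

```bash
python3 tray.py w10 .5958 .3164 -.283 .36; python3 to.py w11 .4733 -.1198 .36 0
```

```text
t 34.05 tcp [0.5957 0.3164 0.3608] x [-0.96   0.279 -0.001] z [ 0.001  0.001 -1.   ] F [-0.  -0.8 -0.2] q [ 0.39  0.6   1.47  0.    1.06 -0.9 ] w 0.851
delta cm [-0.01  0.    0.08] turn [ 0.05  0.06 -0.01]
t 34.1 tcp [0.5957 0.3164 0.3599] x [-0.96   0.279 -0.   ] z [ 0.  0. -1.] F [ 0.2 -0.6 -0.2] q [ 0.39  0.6   1.48  0.    1.06 -0.9 ] w 0.85
delta cm [-4.40e-01 -4.53e+01 -1.00e-02]
1.0 turn deg [  0.     0.   -16.23]
```

View pics/w10.png

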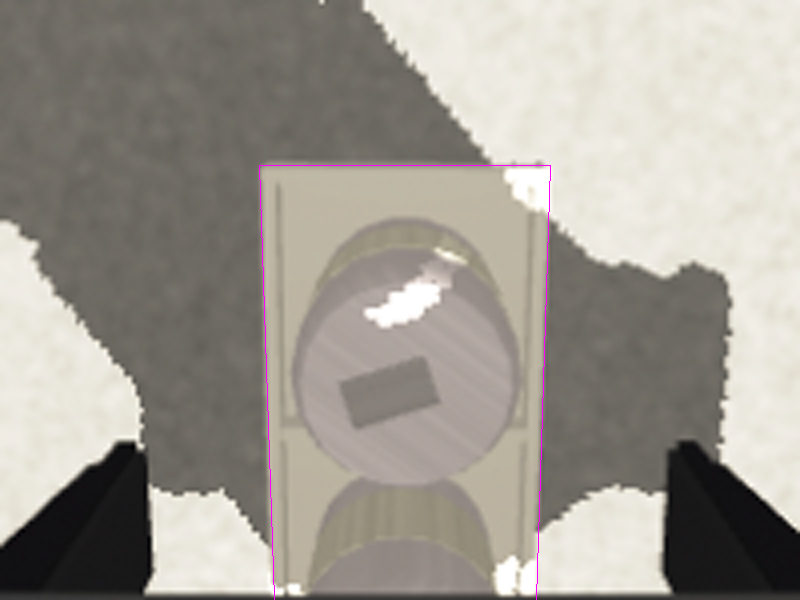

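The can is exactly centred on the corrected tray outline. Now the jar.

Call:
{"api": "drive_tool", "payload": {"commands": [[0,-1,0,0,0,-1],[0,-3,0,0,0,-2],[-0.1,-6,0,0,0,-4],[-0.1,-9.5,0,0,0,-6],[-0.1,-13,0,0,0,-8],[-0.2,-17,0,0,0,-10],[-0.2,-21,0,0,0,-12],[-0.3,-25,0,0,0,-14],[-0.3,-29,0,0,0,-16.2],[-0.3,-33,0,0,0,-16.2],[-0.4,-37,1,0,0,-16.2],[-0.4,-40.5,2.5,0,0,-16.2],[-0.4,-43,4,0,0,-16.2],[-0.4,-44.6,5.5,0,0,-16.2],[-0.4,-45.3,7,0,0,-16.2],[-0.4,-45.3,8,0,0,-16.2],[-0.4,-45.3,8,0,0,-16.2],[-0.4,-45.3,8,0,0,-16.2]], "gripper": -1}}

```text
t: 35.95
eef_pos: [0.4731, -0.1193, 0.28]
tcp_rot: [0.0, -3.141, -0.0]
force: [0.9, 1.6, 0.1]
grip_width: 0.997
```

```bash
python3 to.py w12 .4733 -.1198 .209 0 "[(.4733,-.1198,.062,.025),(.4733,-.1198,0,.025)]"
```

```text
t 35.95 tcp [ 0.4731 -0.1193  0.28  ] x [-1. -0.  0.] z [-0.  0. -1.] F [0.9 1.6 0.1] q [-0.38  0.48  2.02  0.    0.64 -1.95] w 0.997
delta cm [-0.02 -0.05  7.1 ]
1.0 turn deg [ 0.02 -0.02  0.01]
```

View pics/w12.png

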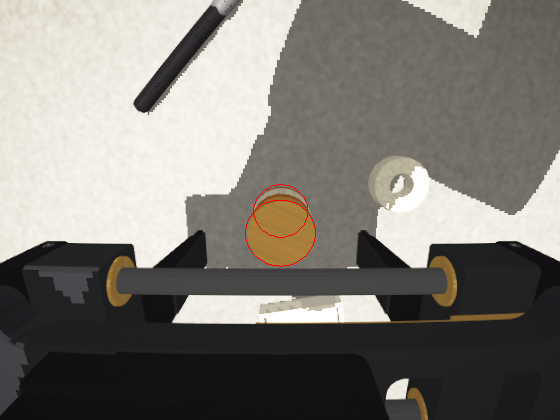

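The jar is aligned at (281,232), and the roll is well clear of the fingers. I'll descend and grip.

Call:
{"api": "drive_tool", "payload": {"commands": [[0,0,1,0,0,0],[0,0,2.5,0,0,0],[0,0,4,0,0,0],[0,0,5.5,0,0,0],[0,0,6.5,0,0,0],[0,0,7,0,0,0],[0,0,7.1,0,0,0],[0,0,7.1,0,0,0]]}}

```text
t: 36.8
eef_pos: [0.4731, -0.1196, 0.2091]
tcp_rot: [0.001, 3.141, -0.0]
force: [-0.5, -0.2, -0.8]
grip_width: 0.993
```

Call:
{"api": "drive_tool", "payload": {"commands": [[0,0,0,0,0,0],[0,0,0,0,0,0],[0,0,0,0,0,0],[0,0,0,0,0,0],[0,0,0,0,0,0],[0,0,0,0,0,0],[0,0,0,0,0,0],[0,0,0,0,0,0]], "gripper": 1, "newtons": 20}}

```text
t: 37.6
eef_pos: [0.4731, -0.1196, 0.2089]
tcp_rot: [0.001, 3.142, 0.0]
force: [0.4, 0.8, 0.9]
grip_width: 0.522
```

Call:
{"api": "drive_tool", "payload": {"commands": [[0,0,-0.2,0,0,0],[0,0,-0.6,0,0,0],[0,0,-1.4,0,0,0],[0,0,-2.6,0,0,0],[0,0,-4.2,0,0,0],[0,0,-6,0,0,0],[0,0,-7.8,0,0,0],[0,0,-9.6,0,0,0],[0,0,-11.2,0,0,0],[0,0,-12.4,0,0,0],[0,0,-13,0,0,0],[0,0,-13,0,0,0]]}}

```text
t: 38.8
eef_pos: [0.4729, -0.1196, 0.34]
tcp_rot: [0.001, 3.14, -0.001]
force: [-0.1, 0.9, -1.7]
grip_width: 0.518
```

Call:
{"api": "drive_tool", "payload": {"commands": [[-0.3,0,0,0,0,-0.5],[-0.8,0.1,0,0,0,-1],[-1.6,0.3,0,0,0,-2],[-2.8,0.5,0,0,0,-3],[-4.2,0.7,0,0,0,-4],[-5.7,1,0,0,0,-5],[-7.2,1.3,0,0,0,-6],[-8.7,1.5,0,0,0,-7],[-10.2,1.8,0,0,0,-8],[-11.5,2,0,0,0,-9],[-12.4,2.2,0,0,0,-9.4],[-12.9,2.3,0,0,0,-9.4],[-13,2.3,0,0,0,-9.4],[-13,2.3,0,0,0,-9.4],[-13,2.3,0,0,0,-9.4]]}}

```text
t: 40.3
eef_pos: [0.6028, -0.0968, 0.3389]
tcp_rot: [0.256, -3.131, -0.0]
force: [-0.9, 1.0, -3.0]
grip_width: 0.526
```

```bash
python3 tray.py w13 .6032 -.0966 .1644 .213
```

```text
t 40.3 tcp [ 0.6028 -0.0968  0.3389] x [-0.987 -0.163  0.   ] z [-0.  0. -1.] F [-0.9  1.  -3. ] q [-0.27  0.54  1.67  0.    0.93 -2.  ] w 0.526
delta cm [-5.000e-02  1.000e-02  1.259e+01] turn [ 0.01 -0.01 -0.06]
```

View pics/w13.png

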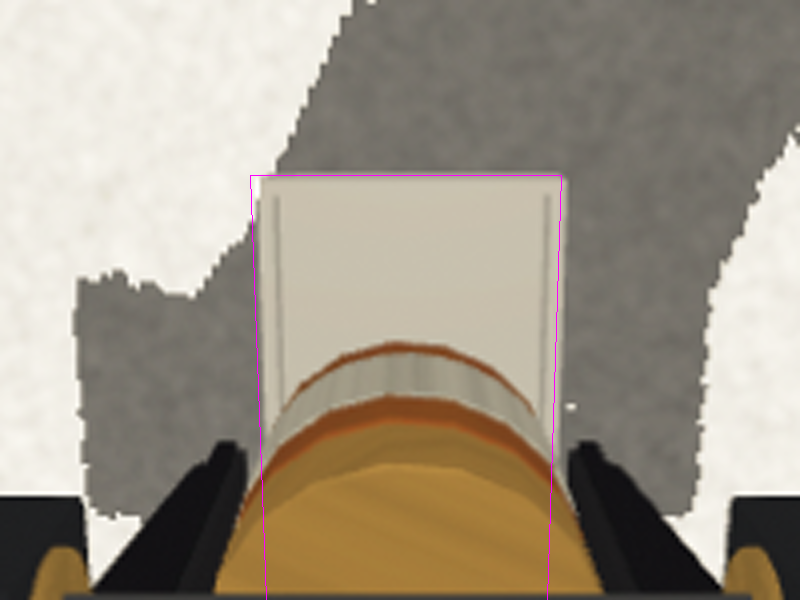

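The tray is about 1.5 mm towards tool +y. I'll include that correction while lowering.

Call:
{"api": "drive_tool", "payload": {"commands": [[0,0.1,0.4,0,0,0],[0,0.15,1.2,0,0,0],[0,0.15,2.4,0,0,0],[0,0.15,3.9,0,0,0],[0,0.15,5.6,0,0,0],[0,0.15,7.3,0,0,0],[0,0.15,9,0,0,0],[0,0.15,10.2,0,0,0],[0,0.15,11.1,0,0,0],[0,0.15,11.7,0,0,0],[0,0.15,12,0,0,0],[0,0.15,12.15,0,0,0],[0,0.15,12.25,0,0,0],[0,0.15,12.25,0,0,0]]}}

```text
t: 41.75
eef_pos: [0.6029, -0.0952, 0.2167]
tcp_rot: [-0.257, 3.13, -0.0]
force: [0.2, -0.4, -2.3]
grip_width: 0.524
```

Call:
{"api": "drive_tool", "payload": {"commands": [[0,0,0.05,0,0,0],[0,0,0.1,0,0,0],[0,0,0.15,0,0,0],[0,0,0.2,0,0,0],[0,0,0.25,0,0,0],[0,0,0.3,0,0,0],[0,0,0.3,0,0,0]]}}

```text
t: 42.45
eef_pos: [0.6028, -0.0952, 0.2133]
tcp_rot: [0.257, -3.131, -0.0]
force: [-0.8, -0.5, -1.3]
grip_width: 0.522
```

Call:
{"api": "drive_tool", "payload": {"commands": [[0,0,0.05,0,0,0],[0,0,0.1,0,0,0],[0,0,0.1,0,0,0]]}}

```text
t: 42.75
eef_pos: [0.6028, -0.0952, 0.213]
tcp_rot: [-0.257, 3.131, -0.0]
force: [-1.9, 0.5, 5.5]
grip_width: 0.524
```

Contact at the expected height. Release and retreat.

Call:
{"api": "drive_tool", "payload": {"commands": [[0,0,-0.05,0,0,0],[0,0,-0.05,0,0,0],[0,0,-0.05,0,0,0],[0,0,-0.05,0,0,0],[0,0,-0.05,0,0,0],[0,0,-0.05,0,0,0],[0,0,-0.05,0,0,0]], "gripper": -0.7}}

```text
t: 43.45
eef_pos: [0.6028, -0.0952, 0.2129]
tcp_rot: [-0.257, 3.131, 0.0]
force: [-0.1, -1.0, 0.7]
grip_width: 0.85
```

Call:
{"api": "drive_tool", "payload": {"commands": [[0,0,-0.5,0,0,0],[0,0,-1.5,0,0,0],[0,0,-3,0,0,0],[0,0,-5,0,0,0],[0,0,-7,0,0,0],[0,0,-9,0,0,0],[0,0,-11,0,0,0],[0,0,-13,0,0,0],[0,0,-15,0,0,0],[0,0,-17,0,0,0],[0,0,-18.5,0,0,0],[0,0,-19,0,0,0],[0,0,-19,0,0,0]]}}

```text
t: 44.75
eef_pos: [0.6025, -0.0951, 0.4042]
tcp_rot: [-0.257, 3.129, -0.001]
force: [-0.1, -0.4, 0.1]
grip_width: 0.849
```

Call:
{"api": "drive_tool", "payload": {"commands": [[2,0,0,0,0,0],[5,0,0,0,0,0],[8,0,0,0,0,0],[11,0,0,0,0,0],[13,0,0,0,0,0],[14,0,0,0,0,0],[14,0,0,0,0,0],[14,0,0,0,0,0]]}}

```text
t: 45.55
eef_pos: [0.4653, -0.1181, 0.4029]
tcp_rot: [-0.256, 3.131, -0.0]
force: [0.5, -0.0, 0.3]
grip_width: 0.85
```

```bash
python3 tops.py f1 top 140 130 300 120; python3 tops.py f2 scene 150 80 260 280; python3 -c "
from look import *
look('w14')"
```

```text
2
2
t 45.65 tcp [ 0.4655 -0.118   0.4027] x [-0.987 -0.163 -0.   ] z [ 0.  0. -1.] F [ 0.6  0.4 -0.3] q [-0.39  0.29  1.91  0.    0.95 -2.12] w 0.852
```

View pics/f1.png

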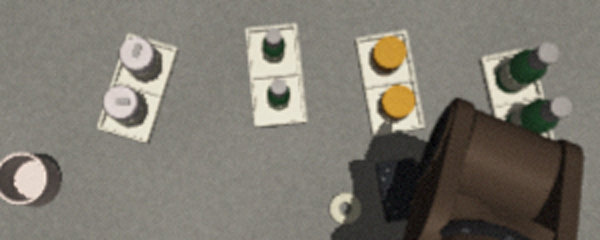

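View pics/f2.png

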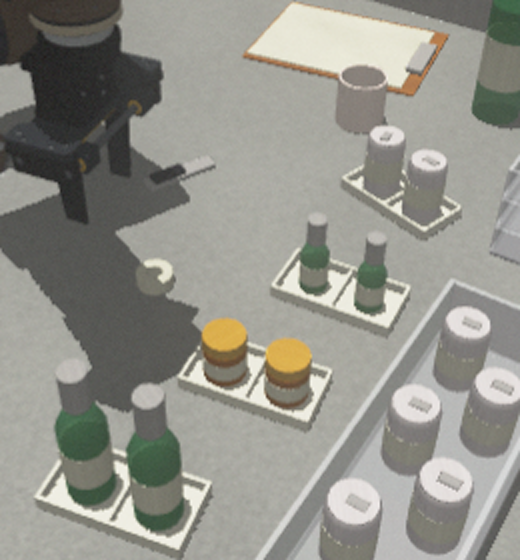

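View pics/w14.png

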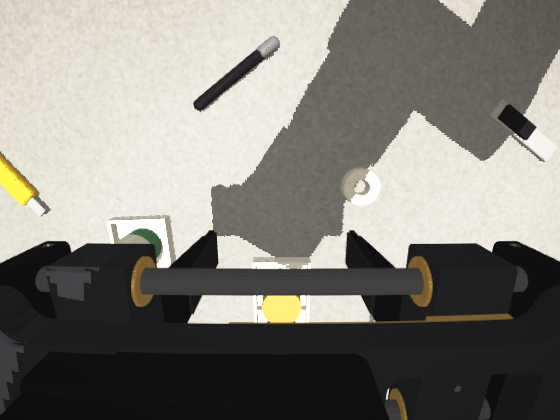

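All four look upright beside their kind: top pairs in the 2× crop are jar (224,334)/(288,355), wine (74,372)/(149,399), mini (317,219)/(376,239), can (387,137)/(430,158). As a last numeric check, each item should be 76 mm from its example.

```bash
python3 - <<'E'
from h import *
from cell import bot
c=bot.camera("scene")
f=lambda p:((p[0]+.5)/2-.5+150,(p[1]+.5)/2-.5+80)
for n,a,b,z,yaw in [("jar",(224,334),(288,355),.066,.164),("wine",(74,372),(149,399),.179,.184),("mini",(317,219),(376,239),.112,.098),("can",(387,137),(430,158),.094,-.283)]:
    A=at(c,f(a),z);B=at(c,f(b),z);d=(B-A)[:2];print(n,A[:2].round(3),np.hypot(*d).round(4),np.arctan2(d[1],d[0]).round(3),yaw)
E
```

```text
jar [ 0.605 -0.094] 0.076 0.156 0.164
wine [ 0.58  -0.294] 0.0756 0.156 0.184
mini [0.618 0.086] 0.0757 0.074 0.098
can [0.6   0.313] 0.0711 -0.186 -0.283
```

The jar, wine and mini agree within 2 mm. The can reading is off by a few mm, so I'll take a closer look.

```bash
python3 tops.py g1 top 180 135 60 75;python3 tops.py g2 scene 310 130 80 75
```

```text
8
8
```

View pics/g1.png

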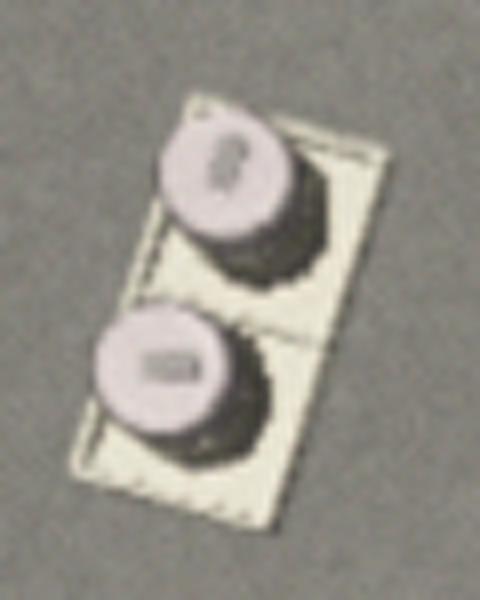

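View pics/g2.png

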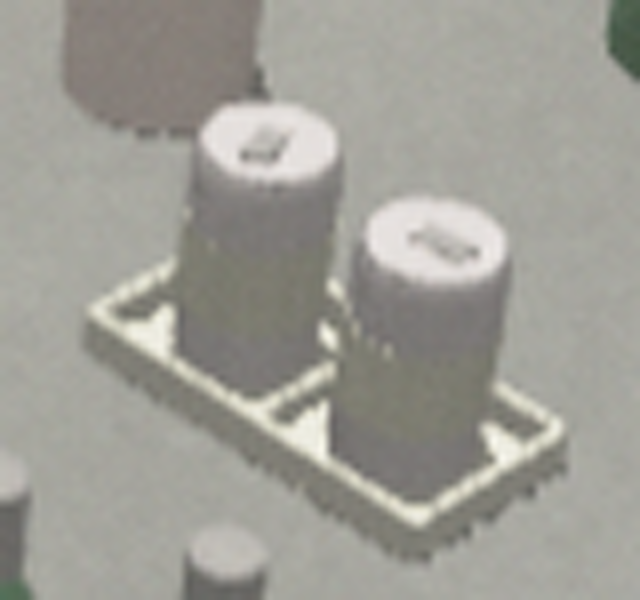

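In the closer view the line between the two can tops (slope 0.34) is parallel to the tray edge (0.32), and the can sits mid-bay. The earlier figure came from a coarse pixel reading. Handing in.

```bash
python3 -c "
from cell import bot
print(bot.hand_in(), bot.get_state()['t'])"
```

```text
the job is handed in; nothing more can be done
the job is handed in; nothing more can be done
```

I moved all four items into their matching trays in the order wine, mini, can, jar. Each was lowered until light contact (about 5–8 N) before release, and the job was handed in at about 46 s.

**Final checks:** The last camera views show all four upright in their bays, with the mug and label roll apparently where they were (judged by eye, not measured). The gripper was clear of everything. The jar, wine and mini measured 76 mm from their examples, as they should.

**Disagreements:**
- **Can spacing:** my first reading was about 71 mm and a few degrees off. Enlarged views, and the wrist picture taken just after release, show the can centred, so I put that down to a coarse pixel reading. I did not recompute the distance.
- **Tray positions:** the wrist camera put the can tray about 3 mm, and the jar tray about 1.5 mm, from the top-camera estimate. I corrected for both while lowering.

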